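# Index the roof-angle jig one hole over

## Robot

A 6-joint arm with a two-finger parallel gripper is mounted at the origin on the work surface. World frame = base frame: x ahead of the robot, y to its left, z up, the work surface at z = 0. Lengths are in m, angles in rad, forces in N, time in s.
With the tool pointing down it reaches from about 0.3 to 0.775 m from the base axis. Payload 14.6 kg.
Tool frame: the origin (TCP) lies midway between the tips of the shut fingers; the grasp point (between the pads) lies arm.hold_point_z behind it (arm.hold_point_z is the distance from the TCP to the grasp point, in m); y points along the fingers, z is the direction in which the jaws open and shut, and the axes are right-handed (so a half turn about y gives the same grasp; the last joint's range is limited). The gripper opens to 94 mm and grips with 3 to 60 N. Pads are 16 mm wide; open, the fingers measure 119 mm over their backs; the gripper's body (75 mm by 177 mm) begins 78 mm behind the grasp point.
Start: joints at [1.118, 0.3, 1.521, -0, 1.321, -0.067], TCP at [0.207, 0.51, 0.205] pointing down, gripper open.
Joint ranges: [-3.03, 3.03], [-0.79, 2.21], [0.23, 2.52], [-1.04, 4.18], [0, 3.07], [-2.55, 2.55]. Speed limits (rad/s): [2.22, 2.22, 2.57, 3.14, 3.14, 3.14].

## Interface

Orientations are given as a unit quaternion [x, y, z, w].
In Python, from cell import state, vision, order, arm gives the robot as it stands.
- The arm moves only by the tool servo_tool, never from a script. Its argument "deltas" is a list of rows, each an object of numbers: "gripper": the finger opening in m, from 0 to 0.094; "tx", "ty", "tz": the shift along the tool's x, y, z in m; "ax", "ay", "az": the turn, a rotation vector about the tool's x, y, z in rad. In form: [{"gripper": .., "tx": .., "ty": .., "tz": .., "ax": .., "ay": .., "az": ..}, ...]. A call has 1 to 8 rows; each row is the pose to reach, as a shift and turn from the pose commanded when the call began, along the tool's axes at that moment; what a row does not reach only later rows make up. A row lasts 1/8 s, in which the tool goes at most 62.5 mm and 10.7 degrees, less where a joint would pass 70% of its speed; a pose out of reach is approached as far as the arm can. A call with a gripper value outside its range is refused whole. The fingers move at their own pace and stop on an object; "grip_force" is the grip in N (left out, the last holds). Time passes only in rows, so rows that repeat a pose let the fingers close. It gives the time, the measured TCP pose, the force and the opening at its end, in the units of the state.
- state(): the state, without advancing time (a new reading comes with each control period).
- vision.read_camera(name): name is "scene" or "side" or "wrist"; returns the picture (384x512x3 uint8, blue, green, red); there is no depth.
- vision.camera_info(name): a dict with "fx", "fy", "cx", "cy" (pixels), "rvec" (rotation vector, rad) and "tvec" (3), from world to camera coordinates, as OpenCV has them; the wrist camera has in their place "mount" (4x4, takes a point from camera to tool coordinates, whose origin is the TCP and whose axes are the tool frame's). Camera axes: x right, y down, z forward; pixel columns grow to the right and rows downward; lengths in m; the calibration is good to about 2 mm. A picture is of the moment at which its call begins: read the wrist's pose just before it. camera_info takes no time and is no camera call.
- order.job_done(): hands the job in, once; it reports no verdict.
The state is a dict: "clock": time; "joint_pos": joint angles; "dq": joint speeds; "tau": joint torques, N m; "tool_pos": TCP position; "orientation": TCP orientation; "force": force on the tool from outside, world axes, zero at the start; "moment": the same for the moment, N m; "finger_gap": finger opening in m.
Only numpy, scipy, OpenCV 4.12 (cv2) and the standard library are available. Lean on these libraries where they do the work, as an engineer would, in place of code of your own. Each camera call takes 0.05 s, during which the arm holds its last target. There are 200 camera calls.

## Task

The next piece for the insect hotel is the red-brown roof board lying to one side of the angle jig: hook a fingertip under the red pull ring, lift the spring pin out of its hole, swing the ring end of the stop arm one hole towards that board, and let the pin drop fully home in the new hole. Work the ring gently with the fingers inside it, without pinching it, then come away clear of it. Leave the boards, the tools and everything else standing on the bench where they are.

Things in the scene. Friction and masses are not known exactly. Their poses are not given: they have to be found in the camera images.
- jig: Angle jig screwed to the bench (cannot move): plywood base 325 x 320 x 18 mm, steel index plate, stop arm on an upright pivot. Origin: on the pivot axis at bench level. x points from the middle index hole to the pivot (away from the robot, apart from the jig's yaw), y to the left of that, z up. The base spans x -200 to +125 mm, y -160 to +160 mm.
- middle_hole (a point): Mouth of the middle index hole, 34 mm above the bench, on top of the index plate (a curved steel band 48 mm wide). At x = -150 mm, y = 0 in the jig's frame. There are five holes on the arc of 150 mm radius about the pivot, 15 degrees (39 mm) apart, each 14 mm wide along the arc.
- stop_arm (a joint): Angle of the aluminium stop arm, rad. 0: at the middle hole (the start). Positive: the ring end, on the robot's side, moves to the jig's +y (left). Holes at -0.524, -0.262, 0, 0.262, 0.524; stops at +-0.6. At angle a the pin is at x = -150 cos a, y = 150 sin a mm in the jig's frame. Friction 0.12 N m; the arm stays where left. Bar 34 mm wide, top 49 mm above the bench.
- bush_top (a point): Centre of the top of the steel bush on the arm in which the pin slides, on the pin's axis: 73 mm above the bench, 30 mm across at its foot, 22 mm at its top. Moves with the arm. The arm reaches 25 mm beyond it to the robot's side, and on its other end 100 mm past the pivot, where it carries a wooden fence, top 94 mm above the bench.
- index_pin (a joint): Lift of the round-nosed 11 mm spring pin, m. 0: fully home in a hole (12 mm deep). Above 0.012 it is clear of the plate and the arm can swing; stop at 0.020. It slides straight up and down; a spring pulls it down with about 6 N at 0, 9 N at 0.020. Resting on the plate between holes it reads about 0.012; over a hole it drops in and centres itself.
- pull_ring: Round red ring fixed on top of the pin: inside diameter 56 mm, of 6 mm bar. Origin: its centre, 104 mm above the bench with the pin home, 22 mm from the pin's axis towards the pivot. x along the arm to the pivot, z up. It does not swivel; it leans 45 degrees back from upright, top towards the pivot, its lowest point on the pin's axis. More than 35 N from the fingers on it is too much.
- ring_top (a point): Middle of the bar at the top of the pull ring, under which the fingers hook: 126 mm above the bench with the pin home, 44 mm from the pin's axis towards the pivot. Fingers tilted 35 to 45 degrees from straight down, pointing forward and down along the arm, pass through the ring, which opens towards the robot and upward, well above the arm.
- roof_board: Red-brown stained board lying flat, 300 x 90 x 18 mm, loose, long side along its x; to the left (world +y) or right (world -y) of the jig, 0.4 m or more from the robot's centre plane. Origin: centre of its underside. The side it lies on is the side to swing to. Leave it where it lies.
- front_panel: Pale plywood panel with six dark slots, 260 x 110 x 12 mm, loose, lying flat on the other side of the jig. Origin: centre of its underside. Leave it where it lies.
- nest_block: Wooden block with small bore holes, 36 x 45 x 55 mm, standing loose on the near left corner of the jig's base. Origin: centre of its underside. Leave it.
- glue_bottle: White bottle with orange cap, 60 mm across, 120 mm tall, standing between the robot and the jig, to the right. Origin: centre of its underside. Leave it.
- screwdriver: Screwdriver, about 200 mm long, lying between the robot and the jig, to the left, loose. Leave it.
- stem_bundle: Bundle of five hollow stems, 110 x 60 x 38 mm, lying between the robot and the jig, to the right, loose. Origin: centre of its underside. Leave it.

How it is judged:
By the outcome, as a careful person would: the job done as asked, in the order asked, and still so for the second after the job is handed in, with the robot touching nothing.
It also fails if it takes over 45 s, if anything falls off the work surface, if the arm or the gripper's body presses on something with over 40 N, if the wrist force passes 120 N, or if a joint passes its speed limit or range.

## Working session

There is one attempt and no reset: what is moved stays moved. The work goes in short steps, Python scripts to look and compute and a tool call to move; the robot and the scene stay as the last step left them, time stands still between calls to the robot, and variables do not carry over. Pictures are saved under pics/ and viewed, about 8 in all and at most 12, crops included, and the job is handed in when it is done.

Besides the shell and the picture viewer there is one more tool, called after ">>>" by a JSON object that holds its "fn" and its "kwargs". servo_tool: Moves the arm, as the interface text tells. Its arguments: {"type":"object","properties":{"deltas":{"type":"array"},"grip_force":{"type":"number"}},"required":["deltas"]}

```bash
mkdir -p pics; ls; python3 - <<'E'
from cell import state, vision, order, arm
import cv2, numpy as np
s=state(); print(s['clock'],s['tool_pos'],s['orientation'],s['force'],s['finger_gap'],arm.hold_point_z)
for n in("scene","side"):
    cv2.imwrite(f'pics/{n}0.png',vision.read_camera(n)); print(n,vision.camera_info(n))
print(vision.camera_info("wrist"))
E
```

```text
pics
0.0 [0.20686784 0.50932967 0.20488722] [ 0.6943876  -0.1356544   0.1354665  -0.69359395] [-0.55753023 -0.63568506 -0.26181857] 0.09425659008272685 0.0188
scene {'fx': 365.0722620257001, 'fy': 365.0722620257001, 'cx': 255.20112383610766, 'cy': 185.97801852285386, 'rvec': array([ 1.88601058,  1.13974576, -0.59356489]), 'tvec': array([-0.28041889, -0.19203154,  1.40209865])}
side {'fx': 455.4516315807721, 'fy': 455.4516315807721, 'cx': 256.1508789161439, 'cy': 193.07514813142794, 'rvec': array([ 0.14502113, -2.77436422,  1.35485069]), 'tvec': array([0.56945569, 0.11064003, 1.19527902])}
{'fx': 287.61592636578484, 'fy': 287.61592636578484, 'cx': 257.2033327250561, 'cy': 191.20440015426252, 'mount': array([[ 1.22557162e-04,  9.60579104e-01,  2.78006779e-01,
        -8.16413042e-02],
       [-9.02757846e-05, -2.78006770e-01,  9.60579111e-01,
        -1.78711458e-01],
       [ 9.99999988e-01, -1.42823129e-04,  5.26453117e-05,
         9.38998039e-04],
       [ 0.00000000e+00,  0.00000000e+00,  0.00000000e+00,
         1.00000000e+00]])}
```

View pics/scene0.png

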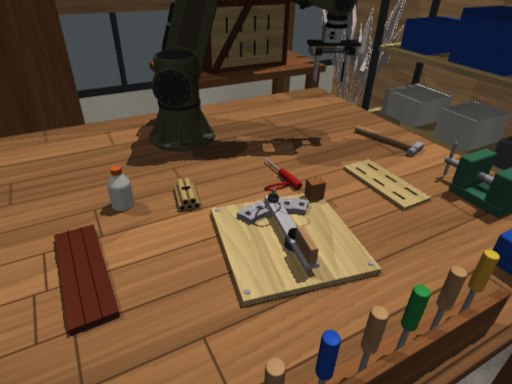

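View pics/side0.png

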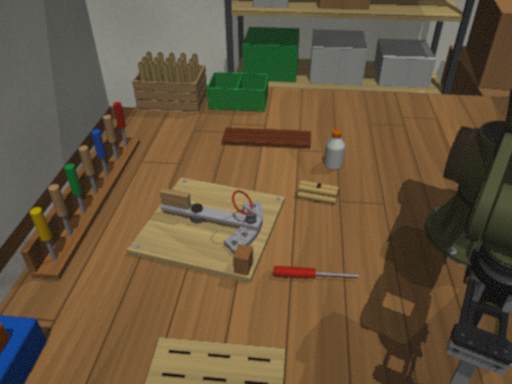

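The scene view shows the jig base with its corners near (211,210), (243,297) and (376,268). The red-brown board is at (85,275), which is the robot's right (−y). In the side view the ring is at (243,203) and the board at (266,138). Next I'll measure positions from both views.

```bash
cat > h.py <<'E'
import cv2, numpy as np
from cell import state, vision, order, arm
from scipy.spatial.transform import Rotation as R
def cam(n,s=None):
    i=vision.camera_info(n); K=np.array([[i['fx'],0,i['cx']],[0,i['fy'],i['cy']],[0,0,1]])
    if n!='wrist': Rm=cv2.Rodrigues(i['rvec'])[0]; return K,Rm,np.array(i['tvec'])
    T=np.eye(4); T[:3,:3]=R.from_quat(s['orientation']).as_matrix(); T[:3,3]=s['tool_pos']
    W=np.linalg.inv(T@i['mount']); return K,W[:3,:3],W[:3,3]
def ray(c,uv):
    K,Rm,t=c; d=Rm.T@np.linalg.solve(K,[uv[0],uv[1],1]); return -Rm.T@t,d
def plane(c,uv,z):
    o,d=ray(c,uv); return o+d*(z-o[2])/d[2]
def tri(c1,u1,c2,u2):
    P=[K@np.c_[Rm,t] for K,Rm,t in(c1,c2)]
    X=cv2.triangulatePoints(P[0],P[1],np.array(u1,float).reshape(2,1),np.array(u2,float).reshape(2,1))[:,0]; return X[:3]/X[3]
def proj(c,p):
    K,Rm,t=c; q=K@(Rm@np.array(p)+t); return q[:2]/q[2]
E
python3 - <<'E'
from h import *
for n,box in(("scene",(190,170,390,310)),("side",(125,170,295,280))):
    im=cv2.imread(f'pics/{n}0.png'); c=cam(n); x0,y0,x1,y1=box
    hsv=cv2.cvtColor(im,cv2.COLOR_BGR2HSV)
    pt=hsv[270,240] if n=="scene" else hsv[245,180]; print(n,pt)
    m=np.zeros(im.shape[:2],np.uint8); sub=hsv[y0:y1,x0:x1].astype(int)
    m[y0:y1,x0:x1]=((abs(sub[...,0]-int(pt[0]))<6)&(sub[...,2]>int(pt[2])-35)&(abs(sub[...,1]-int(pt[1]))<50))*255
    m=cv2.morphologyEx(m,cv2.MORPH_OPEN,np.ones((3,3)))
    k=max(cv2.findContours(m,0,1)[0],key=cv2.contourArea); h=cv2.convexHull(k)
    for e in(.01,.02,.03,.04):
        q=cv2.approxPolyDP(h,e*cv2.arcLength(h,True),True)[:,0]
        if len(q)<=5: break
    for u in q: print(u,plane(c,u,.018).round(4))
    r=((hsv[...,0]<6)|(hsv[...,0]>174))&(hsv[...,1]>150)&(hsv[...,2]>110)
    for kk in cv2.findContours(r.astype(np.uint8),0,1)[0]:
        if cv2.contourArea(kk)>8: print('red',cv2.boundingRect(kk),cv2.contourArea(kk))
    for u in [(85,275),(385,183),(315,195),(120,205),(187,205)] if n=='scene' else [(266,138),(218,365),(243,270),(334,165),(318,195)]: print('obj',u,plane(c,u,.01).round(3))
    s=4; cr=im[y0:y1,x0:x1]; cv2.imwrite(f'pics/{n}crop.png',cv2.resize(cr,None,fx=s,fy=s,interpolation=2)[:600,:800])
E
```

```text
scene [ 20 107 198]
[212 207] [ 0.5016 -0.0862  0.018 ]
[253 201] [0.5264 0.0265 0.018 ]
[320 282] [0.8523 0.0131 0.018 ]
[243 299] [ 0.8176 -0.1519  0.018 ]
red (280, 169, 21, 16) 78.5
obj (85, 275) [ 0.598 -0.421  0.01 ]
obj (385, 183) [0.614 0.443 0.01 ]
obj (315, 195) [0.571 0.208 0.01 ]
obj (120, 205) [ 0.37  -0.303  0.01 ]
obj (187, 205) [ 0.452 -0.14   0.01 ]
side [ 20 110 165]
[294 170] [ 0.4795 -0.2253  0.018 ]
[290 263] [0.4731 0.1653 0.018 ]
[261 279] [0.5375 0.2226 0.018 ]
[125 249] [0.8844 0.1599 0.018 ]
[139 170] [ 0.9553 -0.1774  0.018 ]
red (274, 267, 42, 10) 274.0
red (114, 102, 6, 4) 12.0
obj (266, 138) [ 0.583 -0.419  0.01 ]
obj (218, 365) [0.6   0.444 0.01 ]
obj (243, 270) [0.584 0.192 0.01 ]
obj (334, 165) [ 0.355 -0.277  0.01 ]
obj (318, 195) [ 0.405 -0.118  0.01 ]
```

View pics/sidecrop.png

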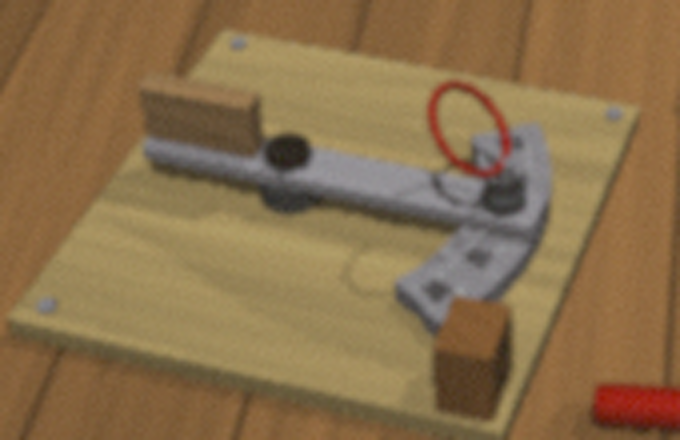

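The side crop shows the ring cleanly, with its centre near crop (470,128). The base corners are at crop (225,32), (637,110), (10,320) and (500,435), and the pivot cap is at (288,152).

```bash
python3 - <<'E'
from h import *
side=cam('side'); sc=cam('scene')
L={'FR':(225,32),'NR':(637,110),'FL':(10,320),'NL':(500,435)}
J={'FR':(.125,-.16),'NR':(-.2,-.16),'FL':(.125,.16),'NL':(-.2,.16)}
def fit(P,Q,label):
    M,_=cv2.estimateAffinePartial2D(np.array(Q,np.float32),np.array(P,np.float32),method=cv2.LMEDS)
    s=np.hypot(M[0,0],M[1,0]); print(label,'scale',s.round(3),'yaw',np.degrees(np.arctan2(M[1,0],M[0,0])).round(2),'pivot',M[:,2].round(4))
ks=list(L); P=[plane(side,(L[k][0]/4+125,L[k][1]/4+170),.018)[:2] for k in ks]; print(np.round(P,4)); fit(P,[J[k] for k in ks],'side')
S={'FR':(243,298),'NR':(211,208),'FL':(376,267)}
ks=list(S); P=[plane(sc,S[k],.018)[:2] for k in ks]; print(np.round(P,4)); fit(P,[J[k] for k in ks],'scene')
# ring by redness
for n,b in(('side',(228,185,258,220)),('scene',(255,170,305,205))):
    im=cv2.imread(f'pics/{n}0.png').astype(int); x0,y0,x1,y1=b; s=im[y0:y1,x0:x1]
    m=(s[...,2]-np.maximum(s[...,0],s[...,1])>55).astype(np.uint8)
    if n=='side':
        pts=np.argwhere(m)[:,::-1]+[x0,y0]; print(len(pts),cv2.fitEllipse(pts.astype(np.float32)))
im=cv2.imread('pics/scene0.png')[165:225,240:340]; cv2.imwrite('pics/scrop2.png',cv2.resize(im,None,fx=8,fy=8,interpolation=2))
E
```

```text
[[ 0.8155 -0.1493]
 [ 0.5015 -0.0863]
 [ 0.877   0.1626]
 [ 0.563   0.2245]]
side scale 0.988 yaw -11.21 pivot [0.7256 0.0307]
[[ 0.8154 -0.1507]
 [ 0.5046 -0.0904]
 [ 0.8742  0.1514]]
scene scale 0.962 yaw -11.01 pivot [0.7267 0.0233]
104 ((241.79840087890625, 201.7521514892578), (15.703462600708008, 24.510601043701172), 146.37303161621094)
```

View pics/scrop2.png

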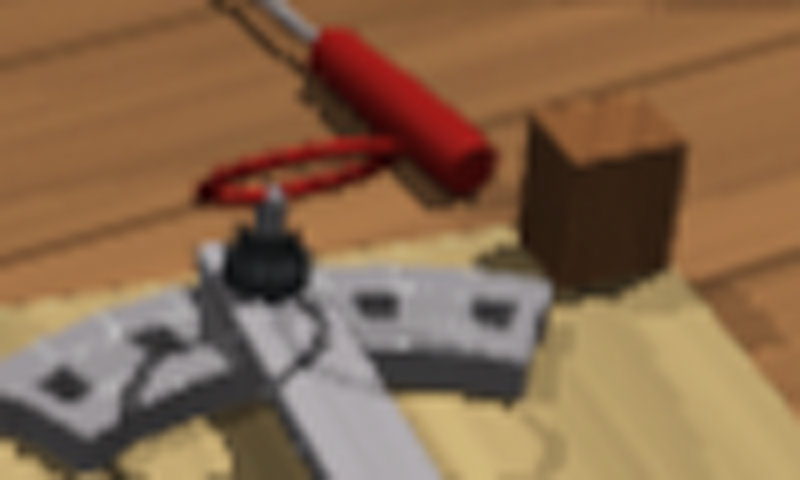

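In the scene crop the ring spans crop (200,190) to (395,150), and the bush top is near (265,235). I'll check the ring's position against both views and work out the approach pose.

```bash
python3 - <<'E'
from h import *
side=cam('side'); sc=cam('scene')
u=(241.8,201.75); v=(240+298/8,165+170/8)
print('ring side@104',plane(side,u,.104),'scene@104',plane(sc,v,.104),'tri',tri(side,u,sc,v))
y=np.radians(-11.1); X=np.array([np.cos(y),np.sin(y),0]); Y=np.array([-np.sin(y),np.cos(y),0]); Z=np.array([0,0,1.])
pv=np.array([.7255,.0285,0]); 
g=lambda x,yy,z: pv+x*X+yy*Y+z*Z
print('pred ring',g(-.128,0,.104),proj(side,g(-.128,0,.104)),proj(sc,g(-.128,0,.104)))
print('bush side',plane(side,(125+503/4,170+178/4),.073),'pred',g(-.15,0,.073))
s=state(); M=R.from_quat(s['orientation']).as_matrix(); print(M.round(3))
E
```

```text
ring side@104 [0.60317234 0.04997744 0.104     ] scene@104 [0.60369136 0.05295214 0.104     ] tri [0.60344379 0.05200182 0.10499236]
pred ring [0.59989454 0.05314281 0.104     ] [242.93114971 202.62436232] [276.53672959 185.50614221]
bush side [0.57965175 0.06066106 0.073     ] pred [0.5783061  0.05737829 0.073     ]
[[ 0.926 -0.     0.376]
 [-0.376 -0.001  0.926]
 [-0.    -1.    -0.001]]
```

```bash
cat >> h.py <<'E'
def pose(C,yaw,tilt,back,up):
    "ring centre C; tool axis d, x-axis u; TCP = C - back*d + up*u"
    y,t=np.radians([yaw,tilt]); X=np.array([np.cos(y),np.sin(y),0]); Y=np.array([-np.sin(y),np.cos(y),0]); Z=np.array([0,0,1.])
    d=-np.cos(t)*Z+np.sin(t)*X; u=np.cos(t)*X+np.sin(t)*Z
    return C-back*d+up*u, np.c_[u,d,Y]
def delta(p,M,s=None):
    s=s or state(); A=R.from_quat(s['orientation']).as_matrix()
    print('t',(A.T@(p-s['tool_pos'])).round(4),'r',R.from_matrix(A.T@M).as_rotvec().round(4), 'goal',p.round(4))
E
python3 - <<'E'
from h import *
delta(*pose(np.array([.602,.052,.104]),-11.1,43,.10,.0))
E
```

```text
t [ 0.4713  0.0281 -0.288 ] r [ 0.073  -0.1826 -0.7483] goal [0.5351 0.0651 0.1771]
```

>>> {"fn": "servo_tool", "kwargs": {"deltas": [{"gripper":0,"tx":0.06,"ty":0.003,"tz":-0.036,"ax":0.01,"ay":-0.023,"az":-0.094},{"gripper":0,"tx":0.118,"ty":0.007,"tz":-0.072,"ax":0.018,"ay":-0.046,"az":-0.187},{"gripper":0,"tx":0.177,"ty":0.01,"tz":-0.108,"ax":0.027,"ay":-0.068,"az":-0.28},{"gripper":0,"tx":0.236,"ty":0.014,"tz":-0.144,"ax":0.036,"ay":-0.091,"az":-0.374},{"gripper":0,"tx":0.295,"ty":0.017,"tz":-0.18,"ax":0.046,"ay":-0.114,"az":-0.468},{"gripper":0,"tx":0.354,"ty":0.021,"tz":-0.216,"ax":0.055,"ay":-0.137,"az":-0.561},{"gripper":0,"tx":0.413,"ty":0.024,"tz":-0.252,"ax":0.064,"ay":-0.16,"az":-0.655},{"gripper":0,"tx":0.471,"ty":0.028,"tz":-0.288,"ax":0.073,"ay":-0.183,"az":-0.748}], "grip_force": 5}}

```text
clock: 1.1
tool_pos: [0.5045, 0.1066, 0.1805]
orientation: [0.679, 0.196, 0.322, -0.63]
force: [1.2, -0.0, 0.3]
finger_gap: 0.0175
```

```bash
python3 - <<'E'
from h import *
delta(*pose(np.array([.602,.052,.104]),-11.1,43,.10,.0))
E
```

```text
t [ 0.0254  0.0284 -0.0349] r [-0.0018  0.0011  0.003 ] goal [0.5351 0.0651 0.1771]
```

>>> {"fn": "servo_tool", "kwargs": {"deltas": [{"gripper":0},{"gripper":0},{"gripper":0}]}}

```text
invalid input
```

```bash
python3 - <<'E'
from h import *
C=np.array([.602,.052,.104])
s=state(); im=vision.read_camera('wrist'); c=cam('wrist',s)
delta(*pose(C,-11.1,43,.10,.0)); print(s['joint_pos'],s['force'],s['finger_gap'])
print(proj(c,C)); cv2.imwrite('pics/w1.png',im); cv2.imwrite('pics/s1.png',vision.read_camera('side'))
E
```

```text
t [ 0.025   0.0258 -0.0302] r [0.0019 0.0011 0.0045] goal [0.5351 0.0651 0.1771]
[ 0.30994333 -0.02493848  2.14196242 -0.81216069  0.46986922 -0.43509095] [ 1.17628627 -0.03730992  0.30754609] 0.017509466375484013
[225.28240731 206.42423946]
```

View pics/w1.png

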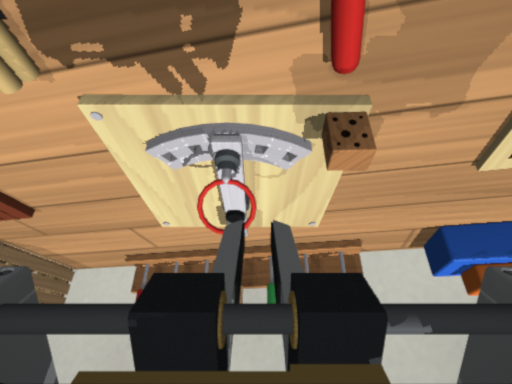

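The wrist view looks from above and behind: the ring centre is at (227,206), against a predicted (225,206), so the estimate holds to about 2 mm. Now I'll let the motion settle.

>>> {"fn": "servo_tool", "kwargs": {"deltas": [{"gripper":0,"tx":0,"ty":0,"tz":0,"ax":0,"ay":0,"az":0},{"gripper":0,"tx":0,"ty":0,"tz":0,"ax":0,"ay":0,"az":0}]}}

```text
clock: 1.45
tool_pos: [0.5036, 0.1092, 0.1806]
orientation: [0.679, 0.195, 0.321, -0.63]
force: [-0.5, -0.1, -0.1]
finger_gap: 0.0003
```

```bash
python3 - <<'E'
from h import *
C=np.array([.602,.052,.104])
s=state(); delta(*pose(C,-11.1,43,.10,.0)); print(s['joint_pos'].round(3),s['force'],s['finger_gap'],s['dq'].round(3))
E
```

```text
t [ 0.0264  0.0293 -0.0373] r [-0.0022  0.0004 -0.    ] goal [0.5351 0.0651 0.1771]
[ 0.317 -0.025  2.14  -0.807  0.476 -0.434] [-0.46047528 -0.10078471 -0.06188153] 0.0003196154283658194 [ 0.009  0.001  0.003 -0.003 -0.005 -0.001]
```

>>> {"fn": "servo_tool", "kwargs": {"deltas": [{"gripper":0,"tx":0.013,"ty":0.015,"tz":-0.018,"ax":-0.001,"ay":0,"az":0},{"gripper":0,"tx":0.026,"ty":0.029,"tz":-0.036,"ax":-0.002,"ay":0,"az":0},{"gripper":0,"tx":0.026,"ty":0.029,"tz":-0.036,"ax":-0.002,"ay":0,"az":0},{"gripper":0,"tx":0.026,"ty":0.029,"tz":-0.036,"ax":-0.002,"ay":0,"az":0}]}}

```text
clock: 1.95
tool_pos: [0.5345, 0.0664, 0.1768]
orientation: [0.68, 0.194, 0.321, -0.63]
force: [-0.5, 0.2, 0.4]
finger_gap: 0.0006
```

```bash
python3 - <<'E'
from h import *
C=np.array([.602,.052,.104])
s=state(); im=vision.read_camera('wrist'); c=cam('wrist',s)
h=im.astype(int); m=((h[...,2]-np.maximum(h[...,0],h[...,1])>80)).astype(np.uint8)
for k in cv2.findContours(m,0,1)[0]:
    if len(k)>30:
        e=cv2.fitEllipse(cv2.convexHull(k)); print('ell',np.round(e[0],1),np.round(e[1],1),plane(c,e[0],.104).round(4))
print('pred',proj(c,C)); delta(*pose(C,-11.1,43,.10,.0)); print(s['joint_pos'].round(3),s['force'])
cv2.imwrite('pics/w2.png',im)
E
```

```text
ell [149.6 295.7] [ 9.7 14.9] [ 1.0575 -0.3158  0.104 ]
ell [265.7 192.5] [44.6 57.7] [0.6034 0.0626 0.104 ]
ell [246.8 192.4] [45.2 58. ] [0.5996 0.0439 0.104 ]
ell [404.2  11.1] [29.7 58.5] [0.4444 0.1584 0.104 ]
pred [255.14273539 192.81225263]
t [ 0.0007  0.0003 -0.0011] r [ 0.0001  0.0006 -0.0001] goal [0.5351 0.0651 0.1771]
[ 0.181  0.017  2.109 -0.715  0.391 -0.614] [-0.50750524  0.19738069  0.38424183]
```

>>> {"fn": "servo_tool", "kwargs": {"deltas": [{"gripper":0,"tx":0.001,"ty":0.03,"tz":0,"ax":0,"ay":0,"az":0},{"gripper":0,"tx":0.001,"ty":0.06,"tz":0,"ax":0,"ay":0,"az":0},{"gripper":0,"tx":0.001,"ty":0.085,"tz":0,"ax":0,"ay":0,"az":0},{"gripper":0,"tx":0.001,"ty":0.105,"tz":0,"ax":0,"ay":0,"az":0},{"gripper":0,"tx":0.001,"ty":0.118,"tz":0,"ax":0,"ay":0,"az":0},{"gripper":0,"tx":0.001,"ty":0.122,"tz":0,"ax":0,"ay":0,"az":0},{"gripper":0,"tx":0.001,"ty":0.122,"tz":0,"ax":0,"ay":0,"az":0}]}}

```text
clock: 2.88
tool_pos: [0.6187, 0.0485, 0.0928]
orientation: [0.68, 0.192, 0.319, -0.631]
force: [-0.7, -0.2, 0.2]
finger_gap: 0.0006
```

```bash
python3 - <<'E'
from h import *
s=state(); C=np.array([.602,.053,.104]); delta(*pose(C,-11.1,43,-.022,.0)); print(s['joint_pos'].round(3),s['force'])
i=vision.read_camera('side')[150:270,180:340]; w=vision.read_camera('wrist')[120:300,170:340]
a=cv2.resize(i,(560,420),interpolation=2); cv2.imwrite('pics/in.png',a); cv2.imwrite('pics/inw.png',w)
E
```

```text
t [-0.005   0.0021  0.0012] r [-0.0012  0.0008 -0.008 ] goal [0.6167 0.0501 0.0879]
[ 0.106  0.336  1.967 -1.041  0.232 -0.319] [-0.67733133 -0.20877018  0.16683031]
```

View pics/in.png

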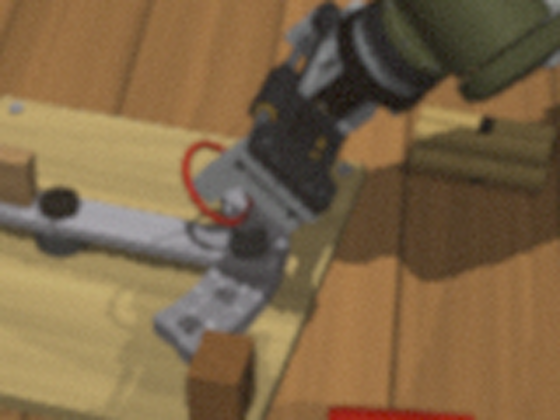

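The fingers are through the ring with no contact force, but joint 4 sits at its range limit (near the wrist singularity). I'll turn the tool about the ring's centre to a yaw and tilt closer to the forearm's.

```bash
python3 - <<'E'
from h import *
C=np.array([.602,.053,.104]); print(state()['joint_pos'])
for y,t in((-4,40),(0,37)): delta(*pose(C,y,t,-.022,.0))
E
```

```text
[ 0.10566279  0.33554958  1.96689135 -1.04046735  0.23186795 -0.31898935]
t [-0.0063  0.0021  0.003 ] r [ 0.0805 -0.0928  0.0445] goal [0.6161 0.052  0.0871]
t [-0.0075  0.002   0.0038] r [ 0.1227 -0.1486  0.0966] goal [0.6152 0.053  0.0864]
```

>>> {"fn": "servo_tool", "kwargs": {"deltas": [{"gripper":0,"tx":-0.003,"ty":0.001,"tz":0.0015,"ax":0.03,"ay":-0.035,"az":0.02},{"gripper":0,"tx":-0.005,"ty":0.002,"tz":0.003,"ax":0.08,"ay":-0.093,"az":0.045},{"gripper":0,"tx":-0.0065,"ty":0.002,"tz":0.0035,"ax":0.1,"ay":-0.12,"az":0.07},{"gripper":0,"tx":-0.0075,"ty":0.002,"tz":0.004,"ax":0.123,"ay":-0.149,"az":0.097},{"gripper":0,"tx":-0.0075,"ty":0.002,"tz":0.004,"ax":0.123,"ay":-0.149,"az":0.097},{"gripper":0,"tx":-0.0075,"ty":0.002,"tz":0.004,"ax":0.123,"ay":-0.149,"az":0.097}]}}

```text
clock: 3.72
tool_pos: [0.6154, 0.0529, 0.0864]
orientation: [-0.671, -0.224, -0.224, 0.671]
force: [-0.6, -0.1, 0.3]
finger_gap: 0.0006
```

```bash
python3 - <<'E'
from h import *
C=np.array([.602,.053,.104]); s=state(); print(s['joint_pos'].round(3),s['force'].round(2))
delta(*pose(C,0,37,-.022,.0)); 
p,M=pose(C,0,37,-.022,0); print('world up in tool', (M.T@[0,0,1]).round(3),(M.T@[1,0,0]).round(3))
E
```

```text
[ 0.036  0.332  1.939 -0.096  0.227 -1.448] [-0.58 -0.08  0.25]
t [-0.0001 -0.0001  0.0001] r [-0.     -0.0003 -0.0004] goal [0.6152 0.053  0.0864]
world up in tool [ 0.602 -0.799  0.   ] [0.799 0.602 0.   ]
```

>>> {"fn": "servo_tool", "kwargs": {"deltas": [{"gripper":0,"tx":0.005,"ty":0,"tz":0,"ax":0,"ay":0,"az":0},{"gripper":0,"tx":0.01,"ty":0,"tz":0,"ax":0,"ay":0,"az":0},{"gripper":0,"tx":0.013,"ty":0,"tz":0,"ax":0,"ay":0,"az":0},{"gripper":0,"tx":0.015,"ty":0,"tz":0,"ax":0,"ay":0,"az":0},{"gripper":0,"tx":0.015,"ty":0,"tz":0,"ax":0,"ay":0,"az":0}]}}

```text
clock: 4.35
tool_pos: [0.6275, 0.053, 0.0949]
orientation: [-0.671, -0.224, -0.224, 0.671]
force: [0.1, 0.1, 0.5]
finger_gap: 0.0006
```

>>> {"fn": "servo_tool", "kwargs": {"deltas": [{"gripper":0,"tx":0.0012,"ty":-0.0016,"tz":0,"ax":0,"ay":0,"az":0},{"gripper":0,"tx":0.0024,"ty":-0.0032,"tz":0,"ax":0,"ay":0,"az":0},{"gripper":0,"tx":0.0036,"ty":-0.0048,"tz":0,"ax":0,"ay":0,"az":0},{"gripper":0,"tx":0.0036,"ty":-0.0048,"tz":0,"ax":0,"ay":0,"az":0}]}}

```text
clock: 4.85
tool_pos: [0.6268, 0.0529, 0.1003]
orientation: [-0.671, -0.223, -0.224, 0.671]
force: [-3.0, -0.5, -4.1]
finger_gap: 0.0005
```

>>> {"fn": "servo_tool", "kwargs": {"deltas": [{"gripper":0,"tx":0.0012,"ty":-0.0016,"tz":0,"ax":0,"ay":0,"az":0},{"gripper":0,"tx":0.0024,"ty":-0.0032,"tz":0,"ax":0,"ay":0,"az":0},{"gripper":0,"tx":0.0036,"ty":-0.0048,"tz":0,"ax":0,"ay":0,"az":0},{"gripper":0,"tx":0.0036,"ty":-0.0048,"tz":0,"ax":0,"ay":0,"az":0}]}}

```text
clock: 5.35
tool_pos: [0.6271, 0.053, 0.1067]
orientation: [-0.671, -0.224, -0.224, 0.671]
force: [-4.8, 0.6, -6.9]
finger_gap: 0.0006
```

>>> {"fn": "servo_tool", "kwargs": {"deltas": [{"gripper":0,"tx":0.0012,"ty":-0.0016,"tz":0,"ax":0,"ay":0,"az":0},{"gripper":0,"tx":0.0024,"ty":-0.0032,"tz":0,"ax":0,"ay":0,"az":0},{"gripper":0,"tx":0.0036,"ty":-0.0048,"tz":0,"ax":0,"ay":0,"az":0},{"gripper":0,"tx":0.0046,"ty":-0.0061,"tz":0,"ax":0,"ay":0,"az":0},{"gripper":0,"tx":0.0046,"ty":-0.0061,"tz":0,"ax":0,"ay":0,"az":0}]}}

```text
clock: 5.98
tool_pos: [0.6272, 0.053, 0.1144]
orientation: [-0.671, -0.224, -0.224, 0.671]
force: [-6.1, 0.2, -8.4]
finger_gap: 0.0005
```

```bash
python3 - <<'E'
from h import *
s=state(); print(s['joint_pos'].round(3),s['force'].round(2),s['tool_pos'])
from h import side if False else cam
E
python3 - <<'E'
from h import *
i=vision.read_camera('side'); cv2.imwrite('pics/up.png',i)
c=cam('side')
def red(f):
    im=cv2.imread(f).astype(int)[180:222,226:262]; m=im[...,2]-np.maximum(im[...,0],im[...,1])>55
    p=np.argwhere(m)[:,::-1]+[226,180]; return p
for f in('pics/side0.png','pics/in.png' and 'pics/up.png'):
    p=red(f); print(f,len(p),p.min(0),p.max(0), p[p[:,1]==p[:,1].min()].mean(0))
print('px per 16mm', proj(c,[.623,.05,.126]),proj(c,[.623,.05,.142]))
E
```

```text
pics/side0.png 104 [232 190] [252 213] [238. 190.]
pics/up.png 61 [232 186] [252 207] [235.5 186. ]
px per 16mm [233.68238418 194.3737845 ] [233.45723828 189.26562901]  File "<stdin>", line 3
    from h import side if False else cam
                       ^^
SyntaxError: invalid syntax
```

Ring is up about 15 mm with gentle force (about 10 N). I'll raise it 2 mm more and start the swing towards −y.

>>> {"fn": "servo_tool", "kwargs": {"deltas": [{"gripper":0,"tx":0.0012,"ty":-0.0016,"tz":0,"ax":0,"ay":0,"az":0},{"gripper":0,"tx":0.0006,"ty":-0.0021,"tz":-0.0046,"ax":0,"ay":0,"az":0},{"gripper":0,"tx":0.0001,"ty":-0.0024,"tz":-0.0091,"ax":0,"ay":0,"az":0},{"gripper":0,"tx":-0.0002,"ty":-0.0027,"tz":-0.0138,"ax":0,"ay":0,"az":0},{"gripper":0,"tx":-0.0002,"ty":-0.0027,"tz":-0.0138,"ax":0,"ay":0,"az":0}]}}

```text
clock: 6.65
tool_pos: [0.625, 0.039, 0.1161]
orientation: [-0.671, -0.223, -0.224, 0.671]
force: [-8.7, 0.3, -8.2]
finger_gap: 0.0005
```

```bash
python3 - <<'E'
from h import *
i=vision.read_camera('side')[165:245,165:285]; w=vision.read_camera('scene')[165:245,225:345]
cv2.imwrite('pics/mid.png',np.hstack([cv2.resize(x,(396,264),interpolation=2) for x in(i,w)]))
E
```

```text
(no output)
```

View pics/mid.png

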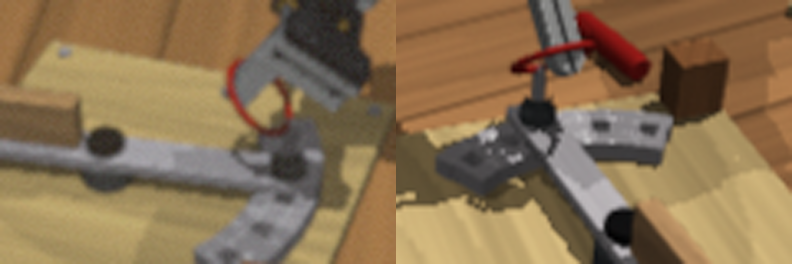

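The arm has begun to swing: in both views it is now between holes, with the pin still up. I'll finish the swing.

>>> {"fn": "servo_tool", "kwargs": {"deltas": [{"gripper":0,"tx":-0.0002,"ty":-0.0001,"tz":-0.0046,"ax":0,"ay":0,"az":0},{"gripper":0,"tx":-0.0002,"ty":-0.0001,"tz":-0.0092,"ax":0,"ay":0,"az":0},{"gripper":0,"tx":0,"ty":0,"tz":-0.0138,"ax":0,"ay":0,"az":0},{"gripper":0,"tx":0,"ty":0,"tz":-0.0138,"ax":0,"ay":0,"az":0}]}}

```text
clock: 7.25
tool_pos: [0.6243, 0.0252, 0.1154]
orientation: [-0.671, -0.223, -0.223, 0.671]
force: [-13.0, -0.6, -8.9]
finger_gap: 0.0008
```

```bash
python3 - <<'E'
from h import *
s=state(); print(s['tool_pos'],s['force'].round(2),s['joint_pos'].round(3))
I=vision.read_camera('side'); i=I[165:245,165:285]; W=vision.read_camera('scene'); w=W[165:245,225:345]
pv=np.array([.7276,.0284,0]); cs,cc=cam('side'),cam('scene')
for th in(-11.1,-1.1,3.9,6):
    t=np.radians(th); b=pv+[-.15*np.cos(t),-.15*np.sin(t),.073]; h=b+[0,0,-.039]; print(th,'bush side',((proj(cs,b)-[165,165])*3.3).round(),'scene',((proj(cc,b)-[225,165])*3.3+[396,0]).round())
cv2.imwrite('pics/mid2.png',np.hstack([cv2.resize(x,(396,264),interpolation=2) for x in(i,w)]))
E
```

```text
[0.624331   0.02524135 0.11538206] [-13.    -0.62  -8.93] [-0.025  0.294  1.902  0.05   0.305 -1.638]
-11.1 bush side [283. 160.] scene [556.  87.]
-1.1 bush side [290. 139.] scene [526.  94.]
3.9 bush side [291. 129.] scene [511.  98.]
6 bush side [292. 124.] scene [506. 100.]
```

View pics/mid2.png

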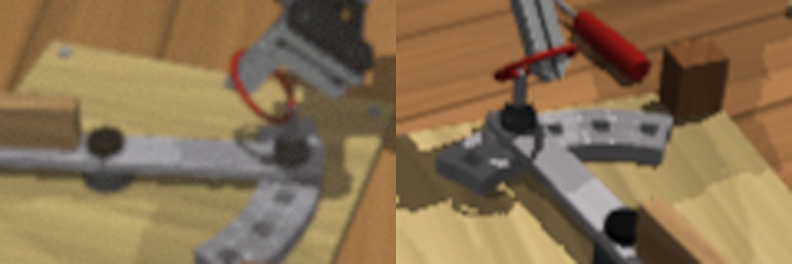

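The arm is at about +1° world yaw and the hole is at +3.9°, so about 3° (5.5 mm at the ring) remains. I'll continue, easing off forward slightly.

>>> {"fn": "servo_tool", "kwargs": {"deltas": [{"gripper":0,"tx":-0.0003,"ty":-0.0002,"tz":-0.003,"ax":0,"ay":0,"az":0},{"gripper":0,"tx":-0.0003,"ty":-0.0002,"tz":-0.0055,"ax":0,"ay":0,"az":0},{"gripper":0,"tx":-0.0003,"ty":-0.0002,"tz":-0.0055,"ax":0,"ay":0,"az":0}]}}

```text
clock: 7.72
tool_pos: [0.6243, 0.0198, 0.1157]
orientation: [-0.671, -0.223, -0.223, 0.671]
force: [-11.8, 0.2, -8.0]
finger_gap: 0.0001
```

```bash
cat >> h.py <<'E'
def bush(im,n,g):
    "centroid of dark bush near pixel g"
    x,y=int(g[0]),int(g[1]); s=im[y-10:y+11,x-9:x+10].max(2); m=(s<75).astype(np.uint8)
    k,l,st,ce=cv2.connectedComponentsWithStats(m); j=1+np.argmax(st[1:,4]); return ce[j]+[x-9,y-10],st[j,4]
def angle():
    pv=np.array([.7276,.0284,0])
    for n in('side','scene'):
        c=cam(n); f=lambda th:proj(c,pv+[-.15*np.cos(np.radians(th)),-.15*np.sin(np.radians(th)),.065])
        I0=cv2.imread(f'pics/{n}0.png'); b0,a0=bush(I0,n,f(-11.1)); I=vision.read_camera(n)
        b,a=bush(I,n,f(3)); off=b0-f(-11.1)
        ths=np.arange(-15,15,.1); e=[np.linalg.norm(f(t)+off-b) for t in ths]
        print(n,'off',off.round(1),a0,a,'theta',ths[np.argmin(e)].round(1),'res',min(e).round(2))
E
python3 - <<'E'
from h import *
s=state(); print(s['tool_pos'],s['force'].round(2)); angle()
E
```

```text
[0.62425005 0.01984211 0.11567126] [-11.83   0.22  -8.  ]
side off [-0.4  2.8] 66 110 theta 6.0 res 0.09
scene off [-1.4  3.9] 114 174 theta 1.4 res 2.58
```

```bash
python3 - <<'E'
from h import *
I=vision.read_camera('side'); W=vision.read_camera('scene')
crops=[cv2.imread('pics/side0.png')[190:235,210:270],cv2.imread('pics/scene0.png')[175:220,240:300],I[190:235,210:270],W[175:220,240:300]]
z=[cv2.resize(x,(390,292),interpolation=2) for x in crops]
cv2.imwrite('pics/cmp.png',np.vstack([np.hstack(z[:2]),np.hstack(z[2:])]))
pv=np.array([.7276,.0284,0])
for n,o,sh in(('side',(210,190),0),('scene',(240,175),390)):
    c=cam(n)
    for th in(-11.1,0,3.9,7):
        t=np.radians(th); print(n,th,((proj(c,pv+[-.15*np.cos(t),-.15*np.sin(t),.073])-o)*6.5+[sh,0]).round())
E
```

```text
side -11.1 [264. 154.]
side 0 [279. 107.]
side 3.9 [281.  91.]
side 7 [282.  78.]
scene -11.1 [607. 107.]
scene 0 [542. 121.]
scene 3.9 [520. 128.]
scene 7 [503. 134.]
```

View pics/cmp.png

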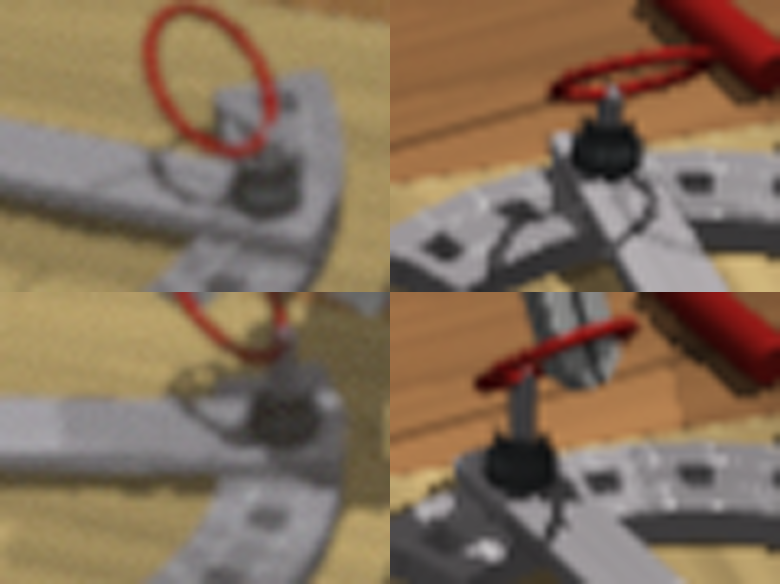

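The bush is at side crop (283,125) and scene (521,170), which gives θ ≈ 3.7–3.8° against the hole at 3.9°, so it is over the new hole. I'll lower gently.

>>> {"fn": "servo_tool", "kwargs": {"deltas": [{"gripper":0,"tx":-0.0012,"ty":0.0016,"tz":0,"ax":0,"ay":0,"az":0},{"gripper":0,"tx":-0.0024,"ty":0.0032,"tz":0,"ax":0,"ay":0,"az":0},{"gripper":0,"tx":-0.0036,"ty":0.0048,"tz":0,"ax":0,"ay":0,"az":0},{"gripper":0,"tx":-0.0048,"ty":0.0064,"tz":0,"ax":0,"ay":0,"az":0},{"gripper":0,"tx":-0.0048,"ty":0.0064,"tz":0,"ax":0,"ay":0,"az":0}]}}

```text
clock: 8.55
tool_pos: [0.6243, 0.0199, 0.1077]
orientation: [-0.671, -0.223, -0.223, 0.671]
force: [-11.5, -0.5, -6.8]
finger_gap: 0.0001
```

At 8 mm lower the spring load is still on the finger, so the pin is already in the hole. I'll continue down.

>>> {"fn": "servo_tool", "kwargs": {"deltas": [{"gripper":0,"tx":-0.0012,"ty":0.0016,"tz":0,"ax":0,"ay":0,"az":0},{"gripper":0,"tx":-0.0024,"ty":0.0032,"tz":0,"ax":0,"ay":0,"az":0},{"gripper":0,"tx":-0.0036,"ty":0.0048,"tz":0,"ax":0,"ay":0,"az":0},{"gripper":0,"tx":-0.0052,"ty":0.0064,"tz":0,"ax":0,"ay":0,"az":0},{"gripper":0,"tx":-0.009,"ty":0.0064,"tz":0,"ax":0,"ay":0,"az":0},{"gripper":0,"tx":-0.015,"ty":0.0064,"tz":0,"ax":0,"ay":0,"az":0},{"gripper":0,"tx":-0.015,"ty":0.0064,"tz":0,"ax":0,"ay":0,"az":0}]}}

```text
clock: 9.43
tool_pos: [0.6174, 0.0198, 0.0949]
orientation: [-0.67, -0.224, -0.225, 0.671]
force: [-0.1, 0.5, 0.4]
finger_gap: 0.0003
```

```bash
python3 - <<'E'
from h import *
s=state(); print(s['tool_pos'],s['force'].round(2),s['joint_pos'].round(3))
t=np.radians(3.9); C=np.array([.7276-.128*np.cos(t),.0284-.128*np.sin(t),.104]); print(C)
delta(*pose(C,0,37,-.022,0)); delta(*pose(C,0,37,.12,0))
E
```

```text
[0.61739307 0.01983565 0.09494626] [-0.15  0.51  0.41] [-0.037  0.315  1.937  0.092  0.245 -1.69 ]
[0.59989641 0.01969404 0.104     ]
t [-0.0085  0.0042 -0.0001] r [-0.0001 -0.0003  0.0004] goal [0.6131 0.0197 0.0864]
t [-8.500e-03 -1.378e-01 -1.000e-04] r [-0.0001 -0.0003  0.0004] goal [0.5277 0.0197 0.1998]
```

The finger is free of force. I'll centre it in the ring, then withdraw straight back.

>>> {"fn": "servo_tool", "kwargs": {"deltas": [{"gripper":0,"tx":-0.007,"ty":0,"tz":0,"ax":0,"ay":0,"az":0},{"gripper":0,"tx":-0.007,"ty":-0.015,"tz":0,"ax":0,"ay":0,"az":0},{"gripper":0,"tx":-0.007,"ty":-0.035,"tz":0,"ax":0,"ay":0,"az":0},{"gripper":0,"tx":-0.007,"ty":-0.06,"tz":0,"ax":0,"ay":0,"az":0},{"gripper":0,"tx":-0.007,"ty":-0.09,"tz":0,"ax":0,"ay":0,"az":0},{"gripper":0,"tx":-0.007,"ty":-0.12,"tz":0,"ax":0,"ay":0,"az":0},{"gripper":0,"tx":-0.007,"ty":-0.14,"tz":0,"ax":0,"ay":0,"az":0},{"gripper":0,"tx":-0.007,"ty":-0.14,"tz":0,"ax":0,"ay":0,"az":0}]}}

```text
clock: 10.42
tool_pos: [0.5275, 0.0199, 0.2033]
orientation: [-0.67, -0.225, -0.225, 0.67]
force: [-0.4, -0.9, -0.6]
finger_gap: 0.0004
```

```bash
python3 - <<'E'
from h import *
s=state(); print(s['tool_pos'],s['force'].round(2),s['joint_pos'].round(3))
I=vision.read_camera('side'); W=vision.read_camera('scene')
cv2.imwrite('pics/sideF.png',I); cv2.imwrite('pics/sceneF.png',W)
crops=[cv2.imread('pics/side0.png')[165:255,150:270],cv2.imread('pics/scene0.png')[165:255,225:345],I[165:255,150:270],W[165:255,225:345]]
z=[cv2.resize(x,(390,292),interpolation=2) for x in crops]
cv2.imwrite('pics/fin.png',np.vstack([np.hstack(z[:2]),np.hstack(z[2:])]))
t=np.radians(3.9); C=np.array([.5999,.0197,.104]); print('pred home',proj(cam('side'),C),proj(cam('scene'),C),'if 12 up',proj(cam('side'),C+[0,0,.012]))
for n,o in(('side0',(-11.1)),('sideF',3.9)):
    im=cv2.imread(f'pics/{n}.png').astype(int)[178:225,226:264]; m=im[...,2]-np.maximum(im[...,0],im[...,1])>55
    p=np.argwhere(m)[:,::-1]+[226,178]; print(n,cv2.fitEllipse(p.astype(np.float32)),p.min(0),p.max(0))
for n in('side','scene'):
    a=cv2.imread(f'pics/{n}0.png').astype(int); b=cv2.imread(f'pics/{n}F.png').astype(int); d=abs(a-b).max(2)
    for nm,u in(dict(board=(266,138),panel=(218,360),nest=(243,260),bottle=(334,155),stems=(318,192),driver=(295,272)) if n=='side' else dict(board=(85,275),panel=(385,183),nest=(315,188),bottle=(120,190),stems=(187,195),driver=(290,178))).items(): print(n,nm,d[u[1]-8:u[1]+9,u[0]-12:u[0]+13].mean().round(1),end='; ')
E
```

```text
[0.52747983 0.01988299 0.20327423] [-0.37 -0.93 -0.58] [-0.046 -0.061  2.066  0.059  0.49  -1.66 ]
pred home [244.61326306 194.43337765] [265.11350752 188.71497627] if 12 up [244.51937488 190.72722444]
side0 ((241.79840087890625, 201.7521514892578), (15.703462600708008, 24.510601043701172), 146.37303161621094) [232 190] [252 213]
sideF ((244.27328491210938, 193.70738220214844), (12.102715492248535, 23.859922409057617), 142.94027709960938) [235 183] [253 204]
side board 6.6; side panel 8.2; side nest 7.7; side bottle 9.6; side stems 50.4; side driver 8.3; scene board 3.1; scene panel 4.9; scene nest 8.9; scene bottle 5.4; scene stems 42.1; scene driver 21.6;
```

View pics/fin.png

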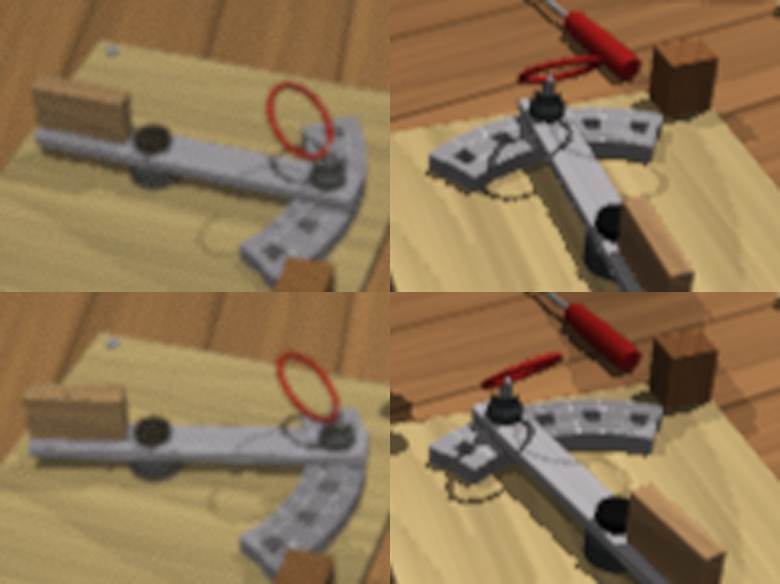

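Compared with the start, the ring sits exactly as far from its home prediction (−0.7 px; 12 mm up would be 3.7 px), and three holes now show on the left of the arm against two before. The large pixel change at the stem bundle may only be the arm's shadow, so I'll look.

```bash
python3 - <<'E'
import cv2,numpy as np
a=[cv2.imread(f'pics/{n}.png') for n in('scene0','sceneF','side0','sideF')]
c=[a[0][150:240,90:230],a[1][150:240,90:230],a[2][140:230,250:390],a[3][140:230,250:390]]
z=[cv2.resize(x,(390,250),interpolation=2) for x in c]
cv2.imwrite('pics/stems.png',np.vstack([np.hstack(z[:2]),np.hstack(z[2:])]))
E
```

```text
(no output)
```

View pics/stems.png

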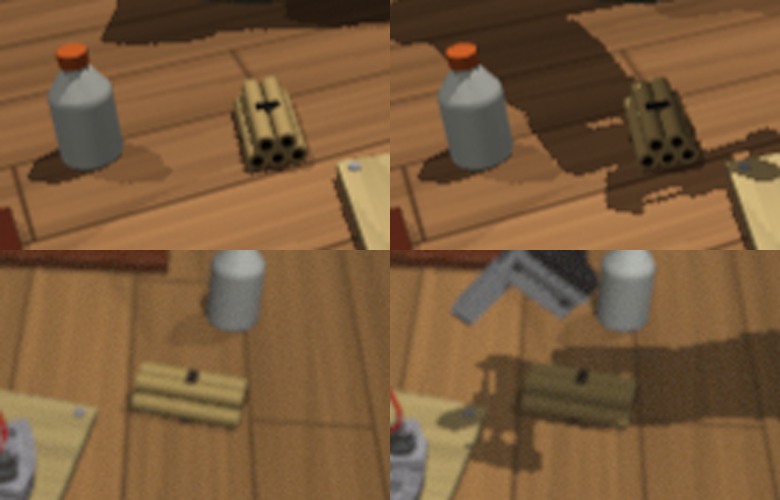

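The stems are only in the arm's shadow: they sit at the same pixels before and after, and so does the bottle. Handing in.

```bash
python3 -c "
from cell import state,order
s=state(); print(s['clock'],s['force'],abs(s['dq']).max()); print(order.job_done())"
```

```text
10.525 [ 0.28844602  0.33608236 -0.37500078] 0.020594717645384442
the job is handed in; nothing more can be done
None
```

The stop arm is now one hole to the right (−0.262 rad, world −y), towards the red-brown board, and the pin is home in the new hole. I handed the job in at 10.5 s. The shut fingers hooked under the ring, lifted the pin, swung the arm 15°, lowered the pin, and withdrew without pinching the ring.

**Final checks:**
- **Pin:** In the side view the ring sits at its home height, with the same −0.7 px offset as at the start; a pin left on the plate would show about 3.7 px. Three free holes now show on the arm's left instead of two.
- **Swing angle:** My automatic bush-detection check gave disagreeing angles (6.0° and 1.4°). I measured by eye from the two views instead, which gave 3.7–3.8° against the hole's 3.9°, and the pin went in as I lowered it.
- **Forces:** The readings I took on the ring stayed around 16 N or less. The fingers ended clear of it, with under 1 N on the tool.
- **Other objects:** The boards, block, bottle, stems and screwdriver look unmoved. The one large picture change, at the stems, was the arm's shadow.

**Possible fault:** On the first insertion joint 4 read −1.0405 against its stated limit of −1.04. I turned the wrist away from the limit straight after. I can't tell whether that counts as passing the joint's range.

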